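# Feel for the pigment pot in the dark box and set it on the scale

## Robot

A 6-joint arm with a two-finger parallel gripper is mounted at the origin on the work surface. World frame = base frame: x ahead of the robot, y to its left, z up, the work surface at z = 0. Lengths are in mm, angles in rad, forces in N, time in s.
With the tool pointing down it reaches from about 375 to 900 mm from the base axis. Payload 3.1 kg.
Tool frame: the origin (TCP) lies between the finger pads; the fingertips stand 22 mm ahead of it and the grasp point (between the pads) lies 3 mm ahead of it (manip.finger_overhang is the distance from the TCP to the fingertips, in mm); z points along the fingers, y is the line along which they close (so a half turn about z gives the same grasp; the last joint's range is limited). The gripper opens to 87 mm and grips with 3 to 60 N. Pads are 19 mm wide; open, the fingers measure 117 mm over their backs; the gripper's body (75 mm by 190 mm) begins 51 mm behind the grasp point.
Start: joints at [-1.395, 0.527, 1.433, -0, 1.181, -0.178], TCP at [217.148, -586.041, 244.548] pointing down, gripper open.
Joint ranges: [-3.08, 3.08], [-0.75, 2.2], [0.22, 2.44], [-1.43, 4.57], [0, 2.65], [-2.85, 2.85]. Speed limits (rad/s): [2.79, 2.79, 3.14, 3.14, 3.14, 3.14].

## Interface

Orientations are given as a rotation vector (axis times angle).
In Python, from rig import monitor, eyes, manip gives the robot as it stands. The module is installed in compiled form; this text tells all that it offers.
- The arm moves only by the tool play_rows, never from a script. Its argument "rows" is a list of rows, each a list of 6 numbers: the shift along the tool's x, y, z in units of 50 mm (1.0 is 50 mm), then the turn, a rotation vector about the tool's x, y, z in units of 5 degrees (1.0 is 5 degrees). A call has 1 to 12 rows; each row shifts and turns the commanded pose from where the row before left it, along the tool's axes as they then stand; what a row does not reach is not made up. A row lasts 1/10 s, in which the tool goes at most 50 mm and 8.59 degrees, less where a joint would pass 70% of its speed; a pose out of reach is approached as far as the arm can. A call is refused whole if a number of a shift passes 1 or a number of a turn 1, either way. A call with a gripper value outside its range is refused whole. "grip" is the opening, from 0 (shut) to 1 (fully open), set as the call begins (left out, the last holds). The fingers move at their own pace and stop on an object; "force" is the grip in N (left out, the last holds). Time passes only in rows, so rows that do not move let the fingers close. It gives the time, the measured TCP pose, the force, the opening and the grip force at its end, in the units of the state.
- monitor.sense(): the state, without advancing time (a new reading comes with each control period).
- eyes.read_camera(name): name is "scene" or "top" or "wrist"; returns the picture (420x560x3 uint8, blue, green, red); there is no depth.
- eyes.camera_info(name): a dict with "intrinsics" (3x3 intrinsics, pixels), "k1" (the pictures are not rectified: a ray, as slopes to the right and down, at radius r is drawn at 1 + k1 r^2 times it, then the intrinsics apply), "T" (4x4, takes a point from camera to world coordinates); the wrist camera has in their place "T_tool_cam" (4x4, takes a point from camera to tool coordinates, whose origin is the TCP and whose axes are the flange's). Camera axes: x right, y up, looking along -z (the intrinsics and any distortion apply to the point x, -y, -z); pixel columns grow to the right and rows downward; lengths in mm; the calibration is good to about 2 mm. A picture is of the moment at which its call begins: read the wrist's pose just before it. camera_info takes no time and is no camera call.
- manip.finish_job(): hands the job in; it is judged then, once.
The state is a dict: "t": time; "joints": joint angles; "qvel": joint speeds; "joint_efforts": joint torques, N m; "tcp_pos": TCP position; "tool_rot": TCP orientation; "contact_force": force on the tool from outside, world axes, zero at the start; "ft_torque": the same for the moment, N m; "grip_width": finger opening in mm; "finger_force": force on a finger pad.
Only numpy, scipy, OpenCV 4.12 (cv2) and the standard library are available. Lean on these libraries where they do the work, as an engineer would, in place of code of your own. Each camera call takes 0.05 s, during which the arm holds its last target. There are 200 camera calls.

## Task

Weigh the pigment pot that is kept in the dark in the wooden box: raise the lid to its stop, reach in at a slant under it, feel along the trough at the back for the pot, and lift it out. Set it down gently, wholly on the pan of the spring scale, let go so that the scale shows its weight, and then shut the box fully. Leave the brushes, bowl, tubs, cup and bottle round about where they are.

Things in the scene. Friction and masses are not known exactly. Their poses are not given: they have to be found in the camera images.
- box: fixed pale wooden box, 190 (x) by 320 (y), 64 high shut without lid; walls 9, floor 8 thick. Origin under its centre; its x axis points from the lid's opening edge (robot side) to the hinge. A 22 high, 6 thick partition parallel to y at x = +10..+16 divides it: in front a low compartment with a loose thin brush (12 high) to be left in, behind it the trough
- lid (a joint): hinge of the box's lid, rad: 0 shut, 1.25 fully open against its stop (72 degrees: it still leans over the trough). Stiff friction hinge (0.32 N m): it stays at any angle and must be pushed all the way shut. Lid 0.28 kg, 202 by 320, 10 thick, overhangs the front wall by 12
- lid_knob (a point): centre of the wooden ball knob, 24 dia, on the lid's middle, 172 from the hinge line and 24 above the lid's upper face; its 12 thick neck joins it to the lid. It moves with the lid
- lid_hinge (a point): middle of the lid's hinge line, on the top of the box's back wall (64 above the table, 95 behind the box's centre); the line runs along the box's y, the point's axes are the box's. Shut, the lid's underside lies in this plane and the knob's centre 172 in front of and 34 above this point
- trough (a point): centre of the inner floor of the trough at the back of the box, axes as the box; inside 70 in x, 302 along y, walls 56 high at back and ends, 22 in front. The pot stands on it, hidden by the lid and not tracked, anywhere within 85 of here along y and 5 in x, and slides if pushed by over 1 to 2.5 N. Pot: squat round stoneware jar with flat cap, straight sides, 46 dia, 46 high, 0.19 to 0.29 kg
- pan (a point): centre of the upper face of the spring scale's round steel pan, 130 dia, 85 above the table when empty, nothing above it; it sinks with the load. The scale's white housing with the dial, 180 by 160, 56 high, is fixed and lies below it
- pan_sink (a joint): how far the pan has sunk, m: 0 empty, 0.002 for each newton on it (3.7 to 5.7 mm under the pot), hard stop at 0.022; over 0.018 it is being banged or leaned on
- small_brush: bystander: slim brush, 12 dia, 210 long, lying along y in the box's front compartment; origin under it, near its middle
- tall_brush: bystander: round hair brush standing on its hair, three splayed sticks above, 58 dia x 110 high; origin under its centre
- short_brush: bystander: the same kind of brush, 48 dia x 85 high; origin under its centre
- bowl: bystander: white porcelain bowl, 100 dia x 40 high; origin under its centre
- tubs: bystander: two flat lidded tubs, one on the other, 76 dia x 60 high; origin under their centre
- water_cup: bystander: white porcelain cup, 74 dia x 75 high; origin under its centre
- size_bottle: bystander: plastic bottle with white cap, 56 dia x 140 high; origin under its centre

How it is judged (in metres and radians):
On the way, in this order (a step that is already met when the one before it is completed fails the run):
1. the lid is raised to its stop (1.15 rad or more) (value of joint lid above 1.15 rad), for 0.2 s.
2. the pot's weight is on the pan, while the lid is still up (value of joint pan_sink between 0.003 and 0.007 m and value of joint lid above 0.5 rad), for 0.3 s.
At the end, for the whole second after the job is handed in: The pot rests on the scale's pan, let go, with its whole weight on it and the pan still (sunk by 3 to 7 mm), and the lid is shut to within 0.04 rad (value of joint pan_sink between 0.003 and 0.007 m and velocity of joint pan_sink between -0.003 and 0.003 m/s and value of joint lid below 0.04 rad); the robot touches nothing.
It fails at once if the pot is banged down or the pan leaned on (pan sunk over 18 mm) (value of joint pan_sink above 0.018 m).
It fails at once if one of the brushes, bowl, tubs, cup or bottle on the table is moved by over 40 mm (distance of any of tall_brush, short_brush, bowl, tubs, water_cup, size_bottle from where it was at the start of the episode above 0.04 m).
It fails at once if the slim brush is taken out of the box (z of small_brush in the frame of box above 0.064 m).
It also fails if it takes over 72 s, if anything falls off the work surface, if the arm or the gripper's body presses on something with over 40 N, if the wrist force passes 120 N, or if a joint passes its speed limit or range.

## Working session

There is one attempt and no reset: what is moved stays moved. The work goes in short steps, Python scripts to look and compute and a tool call to move; the robot and the scene stay as the last step left them, time stands still between calls to the robot, and variables do not carry over. Pictures are saved under pics/ and viewed, at most 10 in all, crops included, and the job is handed in when it is done.

Besides the shell and the picture viewer there is one more tool, called after "Emit:" as name(argument=value, ...) on one line, values as JSON. play_rows: Moves the arm, as the interface text tells. Its arguments: {"type":"object","properties":{"rows":{"type":"array","items":{"type":"array","items":{"type":"number"}}},"grip":{"type":"number"},"force":{"type":"number"}},"required":["rows"]}

```bash
mkdir -p pics; cat > h.py <<'E'
import numpy as np, cv2
from rig import monitor, eyes, manip
from scipy.spatial.transform import Rotation as R
def cam(name):
    i=eyes.camera_info(name); return np.array(i["intrinsics"]),i["k1"],np.array(i["T"])
def ray(name,px):
    K,k1,T=cam(name)
    p=cv2.undistortPoints(np.array([[px]],float),K,np.array([k1,0,0,0.]))[0,0]
    return T[:3,3],T[:3,:3]@np.array([p[0],-p[1],-1.])
def onz(name,px,z):
    o,d=ray(name,px); return o+d*(z-o[2])/d[2]
def proj(name,P):
    K,k1,T=cam(name); c=(np.atleast_2d(P)-T[:3,3])@T[:3,:3]
    return cv2.projectPoints(c*[1,-1,-1],np.zeros(3),np.zeros(3),K,np.array([k1,0,0,0.]))[0][:,0]
def st():
    s=monitor.sense(); print({k:np.round(s[k],3).tolist() for k in("t","tcp_pos","tool_rot","contact_force","ft_torque","grip_width","finger_force","joints")}); return s
E
python3 - <<'E'
from h import *
st()
a=eyes.read_camera("scene");b=eyes.read_camera("top")
cv2.imwrite("pics/s0.png",a);cv2.imwrite("pics/t0.png",b)
for n in("scene","top"):print(np.round(cam(n)[2],3),cam(n)[1])
E
```

```text
{'t': 0.0, 'tcp_pos': [217.027, -585.392, 243.576], 'tool_rot': [-3.09, -0.554, 0.0], 'contact_force': [0.726, 0.908, 0.028], 'ft_torque': [-0.004, -0.028, -0.026], 'grip_width': 86.93, 'finger_force': 0.0, 'joints': [-1.395, 0.528, 1.434, -0.0, 1.181, -0.179]}
[[-3.850000e-01 -5.930000e-01  7.070000e-01  1.417017e+03]
 [ 9.230000e-01 -2.600000e-01  2.840000e-01  3.150550e+02]
 [ 1.600000e-02  7.620000e-01  6.470000e-01  8.555180e+02]
 [ 0.000000e+00  0.000000e+00  0.000000e+00  1.000000e+00]] 0.009689725400537485
[[-2.000000e-02  9.920000e-01 -1.260000e-01  4.380790e+02]
 [-1.000000e+00 -2.100000e-02 -4.000000e-03 -1.283000e+00]
 [-6.000000e-03  1.260000e-01  9.920000e-01  1.260817e+03]
 [ 0.000000e+00  0.000000e+00  0.000000e+00  1.000000e+00]] 0.03749700759892139
```

View pics/s0.png

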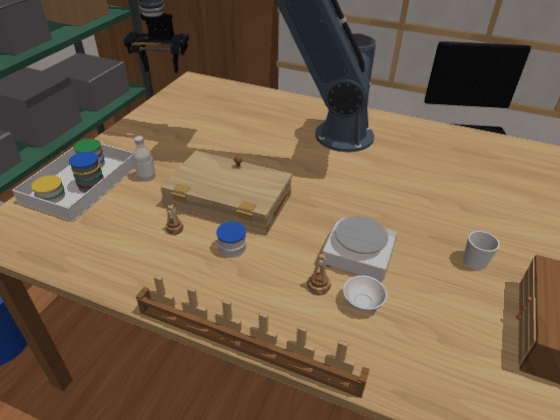

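View pics/t0.png

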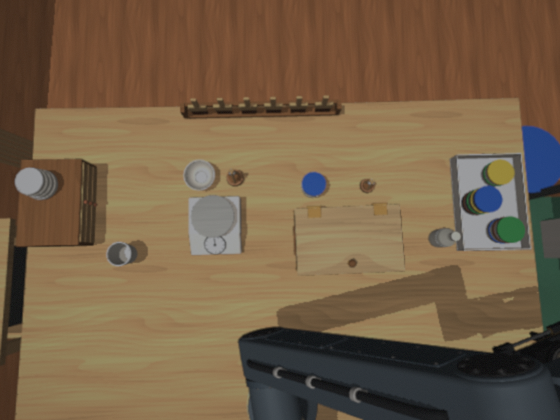

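The scene shot shows the box left of centre with its knob at about (238,160) and the scale at (361,240). In the top view the lid spans roughly (295,206) to (404,272), the knob is at (352,263) and the pan at (213,216). I'll enlarge these for accuracy.

```bash
python3 - <<'E'
from h import *
b=cv2.imread("pics/t0.png");a=cv2.imread("pics/s0.png")
c=cv2.resize(b[195:285,285:415],None,fx=6,fy=6,interpolation=cv2.INTER_CUBIC)[:,:780]
cv2.imwrite("pics/c0.png",c)
g=cv2.cvtColor(b,cv2.COLOR_BGR2HSV)
m=((g[...,1]<45)&(g[...,2]>60)).astype(np.uint8)[185:265,180:250]
print(b[216,213],b[235,195],g[216,213],g[235,195])
gr=cv2.GaussianBlur(cv2.cvtColor(b,cv2.COLOR_BGR2GRAY)[185:265,180:250],(3,3),0)
big=cv2.resize(gr,None,fx=4,fy=4)
print(cv2.HoughCircles(big,cv2.HOUGH_GRADIENT,1,50,param1=80,param2=20,minRadius=70,maxRadius=110))
k=((g[...,2]<110)).astype(np.uint8);k[:]=k; 
n,l,s,ce=cv2.connectedComponentsWithStats(k[250:272,335:370]);print(s,ce)
E
```

```text
[128 132 132] [156 159 158] [ 30   8 132] [ 40   5 159]
None
[[  0   0  35  22 714]
 [ 13   9   9   8  56]] [[16.99159664 10.34033613]
 [17.10714286 12.53571429]]
```

View pics/c0.png

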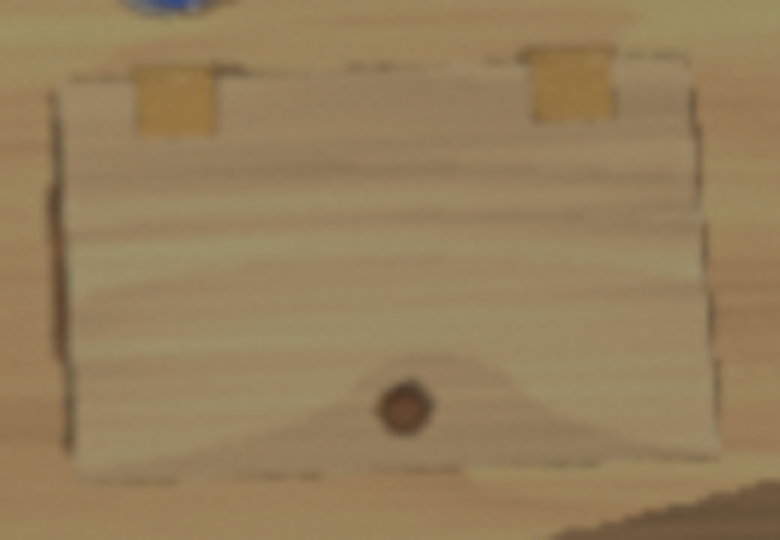

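Crop: lid corners at about (60,80), (690,58), (720,458), (75,480), with the knob at (404,408) in the crop.

```bash
python3 - <<'E'
from h import *
f=lambda u,v:((u+.5)/6-.5+285,(v+.5)/6-.5+195)
C=np.array([onz("top",f(*p),74) for p in[(60,80),(690,58),(720,458),(75,480)]]);print(C.round(1))
kn=onz("top",f(404,408),98);print("knob",kn.round(1))
yv=C[0]-C[1]+C[3]-C[2];print("yaw of box y",np.arctan2(-yv[0],yv[1]))
print(np.linalg.norm(C[0]-C[1]),np.linalg.norm(C[3]-C[2]),np.linalg.norm(C[0]-C[3]))
print("cent",C.mean(0))
# knob in scene
a=cv2.imread("pics/s0.png");g=cv2.cvtColor(a,cv2.COLOR_BGR2HSV)
k=(g[...,2]<100).astype(np.uint8)[150:170,225:252];n,l,s,ce=cv2.connectedComponentsWithStats(k);print(s,ce+[225,150],proj("scene",kn))
# pan ellipse in both
for nm,fn,r in(("top","t0",(185,265,180,250)),("scene","s0",(205,285,315,405))):
    im=cv2.imread(f"pics/{fn}.png");g=cv2.cvtColor(im,cv2.COLOR_BGR2HSV)
    y0,y1,x0,x1=r
    s=g[y0:y1,x0:x1]; m=((s[...,1]<60)&(s[...,2]>110)&(s[...,2]<146)).astype(np.uint8)
    m=cv2.morphologyEx(m,cv2.MORPH_OPEN,np.ones((3,3)))
    cs=max(cv2.findContours(m,0,2)[0],key=cv2.contourArea);e=cv2.fitEllipse(cv2.convexHull(cs));print(nm,e)
    print(onz(nm,(e[0][0]+x0,e[0][1]+y0),85))
# overlay check
b=cv2.imread("pics/t0.png")
E
```

```text
[[ 588.1  -50.3   74. ]
 [ 592.6 -369.    74. ]
 [ 392.8 -371.6   74. ]
 [ 387.6  -52.5   74. ]]
knob [ 420.3 -212.8   98. ]
yaw of box y 0.015284629468351178
318.82058615141284 319.1474014423276 200.48327971532194
cent [ 490.26513361 -210.85778111   74.        ]
[[  0   0  27  20 501]
 [  9   9   8   9  39]] [[238.04191617 159.25948104]
 [237.46153846 162.58974359]] [[237.54846195 159.54473355]]
top ((33.70127487182617, 30.72333335876465), (43.82051086425781, 47.48533630371094), 89.02667999267578)
[568.03358984 194.56274769  85.        ]
scene ((44.39747619628906, 45.353275299072266), (65.79773712158203, 69.31913757324219), 133.16590881347656)
[628.75023559 210.56817756  85.        ]
```

```bash
cat >> h.py <<'E'
YAW=0.0145
def down(yaw=YAW,tilt=0):
    # tool x ~ box x, y ~ -box y, z down; tilt leans tool z toward +box x
    return R.from_euler("z",yaw)*R.from_euler("y",-tilt)*R.from_matrix(np.diag([1,-1,-1.]))
def rel(p1,r1,p0=None,r0=None):
    "shift in tool units (current axes) and turn in 5deg units to get from current to target"
    s=monitor.sense()
    if p0 is None:p0=s["tcp_pos"]
    if r0 is None:r0=R.from_rotvec(s["tool_rot"])
    print("shift/50",np.round(r0.inv().apply(np.array(p1)-p0)/50,3),"in target axes",np.round(r1.inv().apply(np.array(p1)-p0)/50,3),"turn/5deg",np.round((r0.inv()*r1).as_rotvec(degrees=True)/5,3))
E
python3 - <<'E'
from h import *
rel([420,-213,180],down(),np.array([217.148,-586.041,244.548]))
rel([420,-213,103],down(),np.array([420,-213,180]))
b=cv2.imread("pics/t0.png");a=cv2.imread("pics/s0.png")
t=np.linspace(0,2*np.pi,60);P=np.c_[568+65*np.cos(t),194.6+65*np.sin(t),0*t+85]
h=np.array([592,-211.,64]);X=np.array([1,YAW,0]);Y=np.array([-YAW,1,0])
L=np.array([h+X*u+Y*v+[0,0,10] for u,v in[(0,-160),(0,160),(-202,160),(-202,-160),(0,-160)]])
o=[]
for n,im,r in(("top",b,(170,290,170,420)),("scene",a,(140,300,150,410))):
    im=cv2.resize(im,None,fx=3,fy=3,interpolation=cv2.INTER_CUBIC)
    for Q in(P,L):cv2.polylines(im,[np.int32((proj(n,Q)+.5)*3)],False,(0,0,255),1)
    o.append(cv2.resize(im[r[0]*3:r[1]*3,r[2]*3:r[3]*3],(600,290 if n=="top" else 310)))
cv2.imwrite("pics/o.png",np.vstack(o))
E
```

```text
shift/50 [ 6.396 -5.584  1.304] in target axes [ 4.165 -7.401  1.291] turn/5deg [-0.023 -0.     3.899]
shift/50 [-1.00e-03  3.00e-03  1.54e+00] in target axes [0.   0.   1.54] turn/5deg [-0.023 -0.     3.899]
```

View pics/o.png

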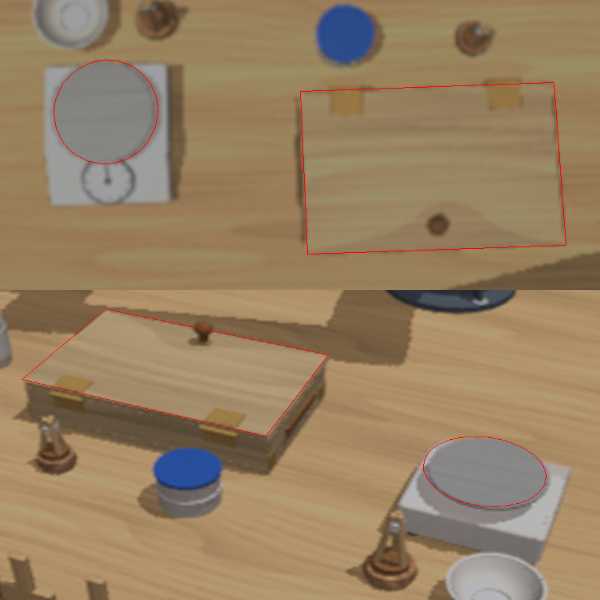

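The overlays match the lid and the pan in both views, so both positions hold. Now I move to above the knob.

Emit:
play_rows(rows=[[0, 0, 0, 0, 0, 1], [0, 0, 0, 0, 0, 1], [0, 0, 0, 0, 0, 1], [0, 0, 0, 0, 0, 0.9], [0.5, -0.9, 0, 0, 0, 0], [0.5, -0.9, 0, 0, 0, 0], [0.5, -0.9, 0, 0, 0, 0], [0.5, -0.9, 0, 0, 0, 0], [0.5, -0.9, 0, 0, 0, 0], [0.5, -0.9, 0.4, 0, 0, 0], [0.5, -0.9, 0.4, 0, 0, 0], [0.66, -1, 0.5, 0, 0, 0]], grip=0.6)

```text
t: 1.3
tcp_pos: [404.6, -242.8, 188.7]
tool_rot: [3.141, 0.022, 0.0]
contact_force: [0.4, -0.6, 0.2]
grip_width: 52.0
finger_force: 0.0
```

Emit:
play_rows(rows=[[0, 0, 0, 0, 0, 0], [0, 0, 0, 0, 0, 0], [0, 0, 0, 0, 0, 0], [0, 0, 0, 0, 0, 0]])

```text
t: 1.7
tcp_pos: [404.3, -246.5, 189.6]
tool_rot: [3.14, 0.019, 0.002]
contact_force: [0.4, -0.0, 0.6]
grip_width: 52.2
finger_force: 0.0
```

```bash
python3 - <<'E'
from h import *
st();rel([420,-213,103],down())
s=monitor.sense();w=eyes.read_camera("wrist");cv2.imwrite("pics/w0.png",w)
i=eyes.camera_info("wrist");T=np.array(i["T_tool_cam"]);print(T.round(2))
g=cv2.cvtColor(w,cv2.COLOR_BGR2HSV);m=((g[...,0]<13)&(g[...,1]>90)&(g[...,2]<130)).astype(np.uint8)
n,l,sx,ce=cv2.connectedComponentsWithStats(m);o=[k for k in range(1,n) if sx[k,4]>150];print(sx[o],ce[o])
# expected knob px
K=np.array(i["intrinsics"]);rr=R.from_rotvec(s["tool_rot"])
pt=rr.inv().apply(np.array([420,-213,98])-s["tcp_pos"]);c=T[:3,:3].T@(pt-T[:3,3]);print(K@(c*[1,-1,-1]/-c[2]))
E
```

```text
{'t': 1.7, 'tcp_pos': [404.277, -246.463, 189.597], 'tool_rot': [3.14, 0.019, 0.002], 'contact_force': [0.371, -0.048, 0.587], 'ft_torque': [-0.017, -0.019, -0.031], 'grip_width': 52.161, 'finger_force': 0.0, 'joints': [-0.784, 0.411, 1.863, -0.0, 0.866, 0.775]}
shift/50 [ 0.321 -0.668  1.731] in target axes [ 0.324 -0.665  1.732] turn/5deg [ 0.016 -0.012 -0.024]
[[   0.      0.96    0.29   80.31]
 [   1.     -0.     -0.      2.28]
 [  -0.      0.29   -0.96 -141.36]
 [   0.      0.      0.      1.  ]]
[] []
[235.29168698 198.1379412    1.        ]
```

Emit:
play_rows(rows=[[0.16, -0.33, 0, 0, 0, 0], [0.16, -0.33, 0, 0, 0, 0], [0, 0, 0.3, 0, 0, 0], [0, 0, 0.3, 0, 0, 0], [0, 0, 0.3, 0, 0, 0], [0, 0, 0.3, 0, 0, 0], [0, 0, 0.3, 0, 0, 0], [0, 0, 0.2, 0, 0, 0], [0, 0, 0, 0, 0, 0], [0, 0, 0, 0, 0, 0]])

```text
t: 2.75
tcp_pos: [419.9, -212.2, 104.3]
tool_rot: [3.141, 0.021, 0.0]
contact_force: [-0.0, 0.8, 0.2]
grip_width: 51.9
finger_force: 0.0
```

```bash
python3 - <<'E'
from h import *
st();rel([420,-213,103],down())
w=eyes.read_camera("wrist");cv2.imwrite("pics/w1.png",w)
E
```

```text
{'t': 2.75, 'tcp_pos': [419.859, -212.161, 104.277], 'tool_rot': [3.141, 0.021, 0.0], 'contact_force': [-0.021, 0.812, 0.229], 'ft_torque': [0.049, 0.013, 0.017], 'grip_width': 51.907, 'finger_force': 0.0, 'joints': [-0.706, 0.566, 1.937, -0.0, 0.637, 0.851]}
shift/50 [0.003 0.017 0.026] in target axes [0.003 0.017 0.026] turn/5deg [ 0.002 -0.003 -0.012]
```

View pics/w1.png

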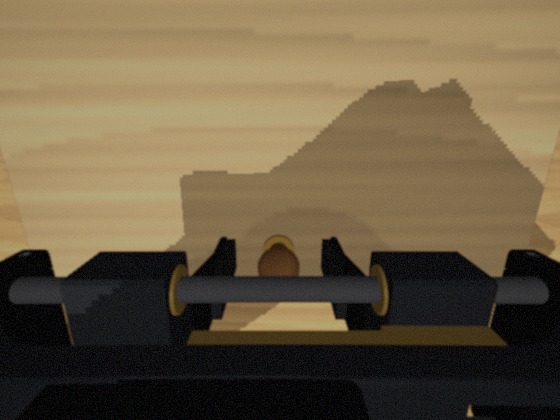

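The knob at (278,264) sits between the open pads at about (230,290) and (330,290), so it is well centred. Next I grip it and work out the arc.

Emit:
play_rows(rows=[[0, 0, 0, 0, 0, 0], [0, 0, 0, 0, 0, 0], [0, 0, 0, 0, 0, 0], [0, 0, 0, 0, 0, 0], [0, 0, 0, 0, 0, 0]], grip=0, force=15)

```text
t: 3.3
tcp_pos: [420.0, -212.1, 104.2]
tool_rot: [3.14, 0.024, 0.001]
contact_force: [-0.8, -1.0, 1.9]
grip_width: 22.4
finger_force: 15.0
```

```bash
python3 - <<'E'
from h import *
from scipy.optimize import least_squares
st()
th=np.r_[np.linspace(0,1.25,23),1.27];k=np.c_[-172*np.cos(th)+34*np.sin(th),172*np.sin(th)+34*np.cos(th)]
print((np.diff(k,axis=0)*[1,-1]/50).round(2).tolist())
S=[([-1.395,.527,1.433,1.181],[217.15,-586.04,244.55]),([-.784,.411,1.863,.866],[404.28,-246.46,189.6]),([-.706,.566,1.937,.637],[419.86,-212.16,104.28])]
def f(v):
    L1,L2,H,A,off=v;o=[]
    for q,p in S:
        b=A+L1*np.sin(q[1])+L2*np.sin(q[1]+q[2]);z=H+L1*np.cos(q[1])+L2*np.cos(q[1]+q[2])
        c,s=np.cos(q[0]),np.sin(q[0]);o+=[b*c-off*s-p[0],b*s+off*c-p[1],z-p[2]]
    return o
r=least_squares(f,[400,400,0,0,111]);print(r.x.round(1),np.round(r.fun,1))
E
```

```text
{'t': 3.3, 'tcp_pos': [419.994, -212.075, 104.244], 'tool_rot': [3.14, 0.024, 0.001], 'contact_force': [-0.827, -1.016, 1.937], 'ft_torque': [-0.183, 0.137, -0.014], 'grip_width': 22.427, 'finger_force': 15.001, 'joints': [-0.705, 0.566, 1.938, -0.001, 0.636, 0.851]}
[[0.04, -0.19], [0.06, -0.19], [0.07, -0.19], [0.08, -0.18], [0.09, -0.18], [0.1, -0.17], [0.11, -0.17], [0.12, -0.16], [0.12, -0.16], [0.13, -0.15], [0.14, -0.14], [0.15, -0.13], [0.16, -0.12], [0.16, -0.11], [0.17, -0.1], [0.18, -0.09], [0.18, -0.08], [0.18, -0.07], [0.19, -0.06], [0.19, -0.05], [0.19, -0.04], [0.2, -0.03], [0.07, -0.01]]
[533.6 390.5 -49.3 -42.4 111.1] [ -5.1  27.3  19.1   6.   -5.8  -2.3  14.8 -12.5 -16.8]
```

Emit:
play_rows(rows=[[0.04, 0, -0.19, 0, 0, 0], [0.06, 0, -0.19, 0, 0, 0], [0.07, 0, -0.19, 0, 0, 0], [0.08, 0, -0.18, 0, 0, 0], [0.09, 0, -0.18, 0, 0, 0], [0.1, 0, -0.17, 0, 0, 0], [0.11, 0, -0.17, 0, 0, 0], [0.12, 0, -0.16, 0, 0, 0], [0, 0, 0, 0, 0, 0]])

```text
t: 4.2
tcp_pos: [453.7, -211.3, 177.3]
tool_rot: [3.14, 0.025, 0.001]
contact_force: [-3.1, -4.6, 3.2]
grip_width: 22.8
finger_force: 15.0
```

```bash
python3 - <<'E'
from h import *
s=st();p=s["tcp_pos"];h=np.array([592,64]);v=np.array([p[0],p[2]-3])-h
print("theta",np.arctan2(v[1],-v[0])-np.arctan2(34,172),np.hypot(*v))
E
```

```text
{'t': 4.2, 'tcp_pos': [453.656, -211.3, 177.323], 'tool_rot': [3.14, 0.025, 0.001], 'contact_force': [-3.141, -4.587, 3.169], 'ft_torque': [-0.667, 0.691, 0.052], 'grip_width': 22.759, 'finger_force': 15.0, 'joints': [-0.659, 0.462, 1.81, -0.001, 0.868, 0.897]}
theta 0.4780297765299746 176.94696904203929
```

Emit:
play_rows(rows=[[0.12, 0, -0.16, 0, 0, 0], [0.13, 0, -0.15, 0, 0, 0], [0.14, 0, -0.14, 0, 0, 0], [0.15, 0, -0.13, 0, 0, 0], [0.16, 0, -0.12, 0, 0, 0], [0.16, 0, -0.11, 0, 0, 0], [0.17, 0, -0.1, 0, 0, 0], [0, 0, 0, 0, 0, 0]])

```text
t: 5.0
tcp_pos: [505.5, -210.2, 222.3]
tool_rot: [3.141, 0.024, 0.001]
contact_force: [-2.7, -2.6, 7.2]
grip_width: 22.6
finger_force: 15.0
```

Emit:
play_rows(rows=[[0.18, 0, -0.09, 0, 0, 0], [0.18, 0, -0.08, 0, 0, 0], [0.18, 0, -0.07, 0, 0, 0], [0.19, 0, -0.06, 0, 0, 0], [0.19, 0, -0.05, 0, 0, 0], [0.19, 0, -0.04, 0, 0, 0], [0, 0, 0, 0, 0, 0]])

```text
t: 5.7
tcp_pos: [561.6, -209.0, 242.2]
tool_rot: [-3.141, -0.023, -0.004]
contact_force: [-1.1, -1.3, 6.9]
grip_width: 22.5
finger_force: 15.0
```

```bash
python3 - <<'E'
from h import *
s=st();p=s["tcp_pos"];h=np.array([592,64]);v=np.array([p[0],p[2]-3])-h
print("theta",np.arctan2(v[1],-v[0])-np.arctan2(34,172),np.hypot(*v))
cv2.imwrite("pics/s1.png",eyes.read_camera("scene"))
E
```

```text
{'t': 5.7, 'tcp_pos': [561.599, -209.004, 242.219], 'tool_rot': [-3.141, -0.023, -0.004], 'contact_force': [-1.072, -1.302, 6.888], 'ft_torque': [-0.086, 0.157, 0.01], 'grip_width': 22.473, 'finger_force': 15.001, 'joints': [-0.543, 0.494, 1.504, 0.002, 1.141, 1.012]}
theta 1.203848354747808 177.8371036794517
```

View pics/s1.png

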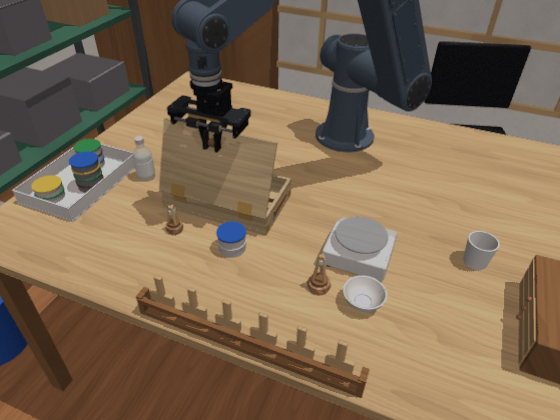

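The lid is held at about 1.2 rad, with the gripper on the knob near (210,130). I push it to the stop.

Emit:
play_rows(rows=[[0.1, 0, -0.02, 0, 0, 0], [0.1, 0, -0.02, 0, 0, 0], [0.07, 0, -0.01, 0, 0, 0], [0, 0, 0, 0, 0, 0], [0, 0, 0, 0, 0, 0], [0, 0, 0, 0, 0, 0]])

```text
t: 6.35
tcp_pos: [573.6, -208.7, 244.0]
tool_rot: [-3.141, -0.023, -0.0]
contact_force: [-2.8, -1.8, 5.2]
grip_width: 22.8
finger_force: 15.0
```

```bash
python3 - <<'E'
from h import *
s=st();p=s["tcp_pos"];h=np.array([592,64]);v=np.array([p[0],p[2]-3])-h
print("theta",np.arctan2(v[1],-v[0])-np.arctan2(34,172),np.hypot(*v))
E
```

```text
{'t': 6.35, 'tcp_pos': [573.604, -208.727, 244.026], 'tool_rot': [-3.141, -0.023, -0.0], 'contact_force': [-2.786, -1.837, 5.249], 'ft_torque': [-0.178, 0.513, 0.057], 'grip_width': 22.842, 'finger_force': 15.0, 'joints': [-0.532, 0.508, 1.471, 0.001, 1.162, 1.024]}
theta 1.272091769609982 177.97908030379978
```

Emit:
play_rows(rows=[[0, 0, 0, 0, 0, 0], [0, 0, 0, 0, 0, 0], [0, 0, 0, 0, 0, 0], [0, 0, -0.3, 0, 0, 0], [0, 0, -0.4, 0, 0, 0], [0, 0, -0.5, 0, 0, 0], [0, 0, -0.5, 0, 0, 0], [-0.4, 0, -0.2, 0, 0, 0], [-0.6, 0, 0, 0, 0, 0], [-0.6, 0, 0, 0, 0, 0], [-0.6, 0, 0, 0, 0, 0]], grip=0.7)

```text
t: 7.45
tcp_pos: [462.9, -210.2, 337.7]
tool_rot: [-3.14, -0.024, -0.0]
contact_force: [-0.9, 0.3, 0.4]
grip_width: 60.7
finger_force: 0.0
```

Emit:
play_rows(rows=[[-0.4, 0, 0, 0, 0.8, 0], [0, 0, 0, 0, 0.8, 0], [0, 0, 0, 0, 0.8, 0], [0, 0, 0, 0, 0.8, 0], [0, 0, 0, 0, 0.8, 0], [0, 0, 0, 0, 0, 0], [0, 0, 0, 0, 0, 0]])

```text
t: 8.15
tcp_pos: [443.8, -211.2, 338.1]
tool_rot: [-3.091, -0.021, -0.544]
contact_force: [0.3, 0.4, -0.1]
grip_width: 61.0
finger_force: 0.0
```

```bash
python3 - <<'E'
from h import *
s=st();print(R.from_rotvec(s["tool_rot"]).as_matrix().round(3));rel([436,-210,190],down(tilt=np.radians(45)))
E
```

```text
{'t': 8.15, 'tcp_pos': [443.771, -211.247, 338.108], 'tool_rot': [-3.091, -0.021, -0.544], 'contact_force': [0.291, 0.449, -0.124], 'ft_torque': [0.006, 0.214, 0.029], 'grip_width': 61.043, 'finger_force': 0.0, 'joints': [-0.826, 0.122, 1.835, 0.313, 0.97, 0.581]}
[[ 0.94   0.014  0.341]
 [ 0.013 -1.     0.005]
 [ 0.341 -0.    -0.94 ]]
shift/50 [-1.156 -0.026  2.731] in target axes [-2.204 -0.027  1.985] turn/5deg [ 2.00e-03  5.01e+00 -1.10e-02]
```

Emit:
play_rows(rows=[[0, 0, 0, 0, 1, 0], [0, 0, 0, 0, 1, 0], [0, 0, 0, 0, 1, 0], [0, 0, 0, 0, 1, 0], [0, 0, 0, 0, 1, 0], [-0.36, 0, 0.33, 0, 0, 0], [-0.36, 0, 0.33, 0, 0, 0], [-0.36, 0, 0.33, 0, 0, 0], [-0.36, 0, 0.33, 0, 0, 0], [-0.36, 0, 0.33, 0, 0, 0], [-0.36, 0, 0.33, 0, 0, 0], [0, 0, 0, 0, 0, 0]], grip=1)

```text
t: 9.35
tcp_pos: [437.7, -211.2, 188.9]
tool_rot: [-2.894, -0.018, -1.193]
contact_force: [0.7, -0.1, 0.6]
grip_width: 87.0
finger_force: 0.0
```

```bash
python3 - <<'E'
from h import *
s=st();rel([436,-210,190],down(tilt=np.radians(45)))
w=eyes.read_camera("wrist");cv2.imwrite("pics/w2r.png",w);print(eyes.camera_info("wrist")["intrinsics"])
cv2.imwrite("pics/w2.png",np.uint8(255*(w/255.)**.5))
E
```

```text
{'t': 9.35, 'tcp_pos': [437.744, -211.167, 188.903], 'tool_rot': [-2.894, -0.018, -1.193], 'contact_force': [0.712, -0.11, 0.604], 'ft_torque': [0.057, 0.38, -0.007], 'grip_width': 86.971, 'finger_force': 0.0, 'joints': [-1.089, 0.476, 2.305, 1.639, 0.685, -1.039]}
shift/50 [-0.009 -0.024 -0.04 ] in target axes [-0.009 -0.024 -0.04 ] turn/5deg [-0.05   0.036 -0.048]
[[289.54818101   0.         278.26227162]
 [  0.         289.54818101 205.10221258]
 [  0.           0.           1.        ]]
```

View pics/w2.png

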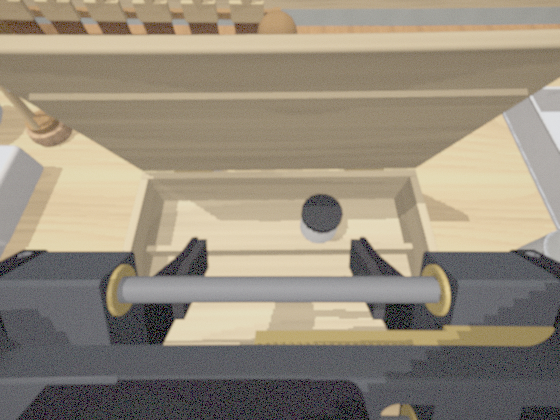

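The pot is plainly visible in the trough: dark cap centred near (322,213).

```bash
python3 - <<'E'
from h import *
s=monitor.sense();w=cv2.imread("pics/w2r.png");i=eyes.camera_info("wrist");K=np.array(i["intrinsics"]);T=np.array(i["T_tool_cam"])
g=cv2.cvtColor(w,cv2.COLOR_BGR2GRAY);print(g[213,322],g[195,300],g[235,322])
m=(g[185:240,290:355]<60).astype(np.uint8);c=max(cv2.findContours(m,0,2)[0],key=cv2.contourArea)
e=cv2.fitEllipse(c);px=np.array(e[0])+[290,185];print(e,px)
def wray(px):
    p=cv2.undistortPoints(np.array([[px]],float),K,np.array([i["k1"],0,0,0.]))[0,0]
    r=R.from_rotvec(s["tool_rot"]);return r.apply(T[:3,3])+s["tcp_pos"],r.apply(T[:3,:3]@[p[0],-p[1],-1])
def z(px,h):
    o,d=wray(px);return o+d*(h-o[2])/d[2]
pot=z(px,54);print("pot",pot.round(1))
print("trough back-inner corners(z64)",z((150,178),64).round(1),z((415,170),64).round(1))
h=np.array([592,-211,64]);d=pot-h;print("rel hinge x,y",d[0]+YAW*d[1],d[1]-YAW*d[0])
t=np.radians(45);rot=down(tilt=t);zt=rot.apply([0,0,1])
gr=np.array([pot[0],pot[1],34.]);tcp=gr-3*zt
for b in(130,60,0):rel(tcp-b*zt,rot)
E
```

```text
37 95 136
((31.306640625, 27.69766616821289), (38.0013427734375, 39.395668029785156), 115.02978515625) [321.30664062 212.69766617]
pot [ 543.8 -260.2   54. ]
trough back-inner corners(z64) [581.4 -61.3  64. ] [ 596.7 -372.    64. ]
rel hinge x,y -48.88930832840853 -48.52151809315919
shift/50 [-0.724  1.016  1.035] in target axes [-0.727  1.01   1.038] turn/5deg [-0.039  0.012 -0.03 ]
shift/50 [-0.722  1.02   2.435] in target axes [-0.727  1.01   2.438] turn/5deg [-0.039  0.012 -0.03 ]
shift/50 [-0.721  1.024  3.635] in target axes [-0.727  1.01   3.638] turn/5deg [-0.039  0.012 -0.03 ]
```

Emit:
play_rows(rows=[[-0.24, 0.34, 0, 0, 0, 0], [-0.24, 0.34, 0, 0, 0, 0], [-0.24, 0.34, 0.2, 0, 0, 0], [0, 0, 0.4, 0, 0, 0], [0, 0, 0.4, 0, 0, 0], [0, 0, 0.4, 0, 0, 0], [0, 0, 0.4, 0, 0, 0], [0, 0, 0.4, 0, 0, 0], [0, 0, 0.2, 0, 0, 0], [0, 0, 0, 0, 0, 0], [0, 0, 0, 0, 0, 0]])

```text
t: 10.5
tcp_pos: [497.9, -261.4, 82.3]
tool_rot: [-2.897, -0.022, -1.202]
contact_force: [-0.2, 0.7, 0.4]
grip_width: 86.7
finger_force: 0.0
```

```bash
python3 - <<'E'
from h import *
s=st();rot=down(tilt=np.radians(45));zt=rot.apply([0,0,1])
rel(np.array([544.5,-260.2,34])-3*zt,rot)
w=eyes.read_camera("wrist");cv2.imwrite("pics/w3.png",np.uint8(255*(w/255.)**.5))
E
```

```text
{'t': 10.5, 'tcp_pos': [497.91, -261.428, 82.347], 'tool_rot': [-2.897, -0.022, -1.202], 'contact_force': [-0.248, 0.735, 0.374], 'ft_torque': [0.061, 0.436, 0.069], 'grip_width': 86.693, 'finger_force': 0.0, 'joints': [-1.01, 0.788, 2.156, 1.922, 0.7, -1.308]}
shift/50 [-0.026 -0.011  1.283] in target axes [-0.025 -0.011  1.283] turn/5deg [ 0.001 -0.013  0.012]
```

View pics/w3.png

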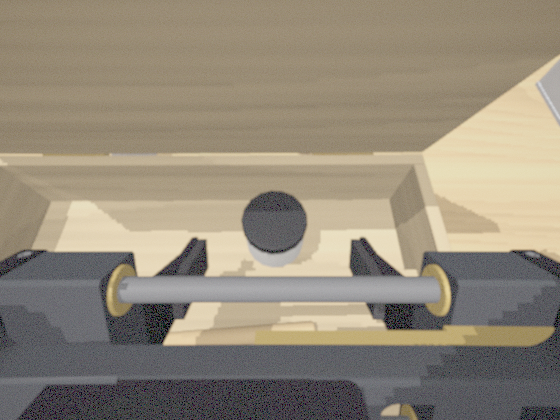

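The pot cap is at (275,222), centred between the pads (about 205 and 350). I advance and grip.

Emit:
play_rows(rows=[[0, 0, 0.2, 0, 0, 0], [0, 0, 0.2, 0, 0, 0], [0, 0, 0.2, 0, 0, 0], [0, 0, 0.2, 0, 0, 0], [0, 0, 0.2, 0, 0, 0], [-0.02, 0, 0.2, 0, 0, 0], [0, 0, 0.06, 0, 0, 0], [0, 0, 0, 0, 0, 0], [0, 0, 0, 0, 0, 0]])

```text
t: 11.45
tcp_pos: [541.3, -260.6, 36.1]
tool_rot: [-2.897, -0.021, -1.2]
contact_force: [-0.9, -0.0, 0.1]
grip_width: 87.1
finger_force: 0.0
```

Emit:
play_rows(rows=[[0, 0, 0, 0, 0, 0], [0, 0, 0, 0, 0, 0], [0, 0, 0, 0, 0, 0], [0, 0, 0, 0, 0, 0], [0, 0, 0, 0, 0, 0], [0, 0, 0, 0, 0, 0]], grip=0, force=20)

```text
t: 12.05
tcp_pos: [541.4, -260.4, 36.2]
tool_rot: [-2.897, -0.022, -1.2]
contact_force: [0.1, 2.3, 0.7]
grip_width: 47.2
finger_force: 0.9
```

```bash
python3 - <<'E'
from h import *
s=st()
E
```

```text
{'t': 12.05, 'tcp_pos': [541.379, -260.353, 36.234], 'tool_rot': [-2.897, -0.022, -1.2], 'contact_force': [0.051, 2.313, 0.732], 'ft_torque': [0.26, 0.385, 0.252], 'grip_width': 47.15, 'finger_force': 0.898, 'joints': [-0.919, 0.894, 2.067, 2.038, 0.691, -1.342]}
```

Emit:
play_rows(rows=[[0, 0, 0, 0, 0, 0], [0, 0, 0, 0, 0, 0], [0, 0, 0, 0, 0, 0], [0, 0, 0, 0, 0, 0]])

```text
t: 12.45
tcp_pos: [541.4, -260.3, 36.2]
tool_rot: [-2.897, -0.022, -1.2]
contact_force: [0.3, 1.9, 1.3]
grip_width: 45.3
finger_force: 19.9
```

Emit:
play_rows(rows=[[0.06, 0, -0.06, 0, 0, 0], [0.1, 0, -0.1, 0, 0, 0], [0.12, 0, -0.12, 0, 0, 0], [0.12, 0, -0.12, 0, 0, 0], [0.12, 0, -0.12, 0, 0, 0], [0, 0, 0, 0, 0, 0], [0, 0, 0, 0, 0, 0]])

```text
t: 13.15
tcp_pos: [541.5, -261.0, 73.5]
tool_rot: [-2.898, -0.021, -1.201]
contact_force: [0.4, -0.5, -2.8]
grip_width: 45.4
finger_force: 19.9
```

```bash
python3 - <<'E'
from h import *
s=st()
w=eyes.read_camera("wrist");cv2.imwrite("pics/w4.png",np.uint8(255*(w/255.)**.5))
E
```

```text
{'t': 13.15, 'tcp_pos': [541.496, -261.045, 73.479], 'tool_rot': [-2.898, -0.021, -1.201], 'contact_force': [0.393, -0.466, -2.832], 'ft_torque': [0.025, 0.735, 0.008], 'grip_width': 45.359, 'finger_force': 19.938, 'joints': [-0.919, 0.805, 2.071, 1.943, 0.655, -1.219]}
```

View pics/w4.png

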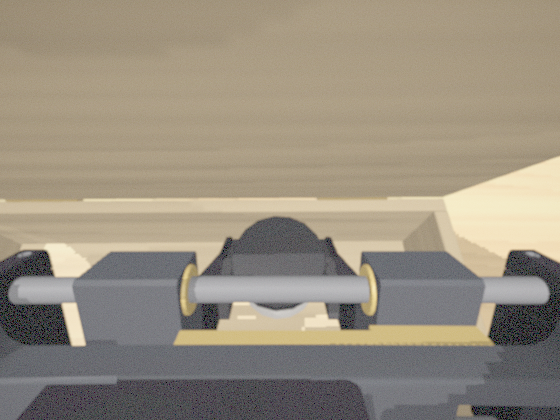

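The pot is held between the pads (cap around (280,240)) and about 2.8 N shows on the wrist. Backing out.

Emit:
play_rows(rows=[[0, 0, -0.2, 0, 0, 0], [0, 0, -0.4, 0, 0, 0], [0, 0, -0.4, 0, 0, 0], [0, 0, -0.4, 0, 0, 0], [0, 0, -0.4, 0, 0, 0], [0, 0, -0.4, 0, 0, 0], [0, 0, -0.3, 0, 0, 0], [0, 0, 0, 0, 0, 0]])

```text
t: 14.0
tcp_pos: [451.9, -262.1, 162.4]
tool_rot: [-2.898, -0.019, -1.201]
contact_force: [0.1, -1.1, -1.9]
grip_width: 45.6
finger_force: 19.9
```

Emit:
play_rows(rows=[[0, -0.3, 0, 0, 0, 0], [0, -0.5, 0, 0, 0, 0], [0, -0.5, 0, 0, 0, 0], [0, -0.5, 0, 0, 0, 0], [0, -0.5, 0, 0, 0, 0], [0, -0.5, 0, 0, 0, 0], [0, -0.5, 0, 0, 0, 0], [0, -0.5, 0, 0, 0, 0], [0, -0.5, 0, 0, 0, 0], [0, -0.3, 0, 0, 0, 0], [0, 0, 0, 0, 0, 0]])

```text
t: 15.1
tcp_pos: [469.7, -35.8, 168.4]
tool_rot: [-2.901, -0.03, -1.174]
contact_force: [-0.3, 0.4, -2.2]
grip_width: 45.0
finger_force: 19.9
```

```bash
python3 - <<'E'
from h import *
s=st();rel([565.6,194,145],down(tilt=np.radians(45)))
E
```

```text
{'t': 15.1, 'tcp_pos': [469.672, -35.833, 168.44], 'tool_rot': [-2.901, -0.03, -1.174], 'contact_force': [-0.326, 0.41, -2.155], 'ft_torque': [0.012, 0.66, -0.051], 'grip_width': 45.05, 'finger_force': 19.939, 'joints': [-0.564, 0.546, 2.442, 2.444, 0.647, -1.424]}
shift/50 [ 1.114 -4.551  1.755] in target axes [ 1.072 -4.568  1.735] turn/5deg [-0.094  0.187  0.033]
```

Emit:
play_rows(rows=[[0.11, -0.3, 0.17, 0, 0.05, 0], [0.11, -0.45, 0.17, 0, 0.05, 0], [0.11, -0.48, 0.17, 0, 0.05, 0], [0.11, -0.48, 0.17, 0, 0, 0], [0.11, -0.48, 0.17, 0, 0, 0], [0.11, -0.48, 0.17, 0, 0, 0], [0.11, -0.48, 0.17, 0, 0, 0], [0.11, -0.48, 0.17, 0, 0, 0], [0.11, -0.48, 0.17, 0, 0, 0], [0.11, -0.4, 0.17, 0, 0, 0], [0, 0, 0, 0, 0, 0], [0, 0, 0, 0, 0, 0]])

```text
t: 16.3
tcp_pos: [564.3, 188.7, 146.9]
tool_rot: [-2.896, -0.023, -1.192]
contact_force: [-0.1, 0.0, -2.7]
grip_width: 45.5
finger_force: 19.9
```

```bash
python3 - <<'E'
from h import *
s=st();rel([565.6,194,145],down(tilt=np.radians(45)))
E
```

```text
{'t': 16.3, 'tcp_pos': [564.295, 188.675, 146.916], 'tool_rot': [-2.896, -0.023, -1.192], 'contact_force': [-0.09, 0.041, -2.675], 'ft_torque': [-0.036, 0.753, -0.005], 'grip_width': 45.468, 'finger_force': 19.938, 'joints': [0.193, 0.62, 2.111, 3.472, 0.382, -1.751]}
shift/50 [-0.007 -0.106  0.047] in target axes [-0.008 -0.106  0.047] turn/5deg [-0.052  0.047 -0.004]
```

Emit:
play_rows(rows=[[0, -0.1, 0.03, -0.05, 0.05, 0], [-0.1, 0, 0.1, 0, 0, 0], [-0.1, 0, 0.1, 0, 0, 0], [-0.1, 0, 0.1, 0, 0, 0], [-0.06, 0, 0.06, 0, 0, 0], [0, 0, 0, 0, 0, 0], [0, 0, 0, 0, 0, 0]])

```text
t: 17.0
tcp_pos: [565.6, 194.0, 121.0]
tool_rot: [-2.896, -0.021, -1.202]
contact_force: [-0.3, 0.4, -3.4]
grip_width: 45.8
finger_force: 19.9
```

Emit:
play_rows(rows=[[-0.02, 0, 0.02, 0, 0, 0], [-0.02, 0, 0.02, 0, 0, 0], [-0.02, 0, 0.02, 0, 0, 0], [0, 0, 0, 0, 0, 0], [0, 0, 0, 0, 0, 0]])

```text
t: 17.5
tcp_pos: [565.6, 194.3, 117.1]
tool_rot: [-2.895, -0.021, -1.203]
contact_force: [0.8, -0.7, -2.4]
grip_width: 45.7
finger_force: 19.9
```

```bash
python3 - <<'E'
from h import *
s=st();rel([565.6,194,110],down(tilt=np.radians(45)))
E
```

```text
{'t': 17.5, 'tcp_pos': [565.634, 194.264, 117.091], 'tool_rot': [-2.895, -0.021, -1.203], 'contact_force': [0.768, -0.651, -2.385], 'ft_torque': [0.061, 0.73, -0.022], 'grip_width': 45.702, 'finger_force': 19.938, 'joints': [0.21, 0.698, 2.114, 3.45, 0.468, -1.709]}
shift/50 [-0.101  0.005  0.1  ] in target axes [-0.101  0.005  0.1  ] turn/5deg [-0.008 -0.024 -0.   ]
```

Emit:
play_rows(rows=[[-0.02, 0, 0.02, 0, 0, 0], [-0.02, 0, 0.02, 0, 0, 0], [-0.02, 0, 0.02, 0, 0, 0], [0, 0, 0, 0, 0, 0], [0, 0, 0, 0, 0, 0], [0, 0, 0, 0, 0, 0]])

```text
t: 18.1
tcp_pos: [565.7, 194.2, 112.8]
tool_rot: [-2.895, -0.021, -1.203]
contact_force: [0.4, 0.5, -3.0]
grip_width: 45.4
finger_force: 19.9
```

Emit:
play_rows(rows=[[-0.02, 0, 0.02, 0, 0, 0], [-0.02, 0, 0.02, 0, 0, 0], [0, 0, 0, 0, 0, 0], [0, 0, 0, 0, 0, 0], [0, 0, 0, 0, 0, 0]])

```text
t: 18.6
tcp_pos: [565.8, 194.2, 110.1]
tool_rot: [-2.895, -0.021, -1.204]
contact_force: [-0.5, -0.8, -2.3]
grip_width: 45.4
finger_force: 20.0
```

Emit:
play_rows(rows=[[-0.02, 0, 0.02, 0, 0, 0], [-0.02, 0, 0.02, 0, 0, 0], [0, 0, 0, 0, 0, 0], [0, 0, 0, 0, 0, 0], [0, 0, 0, 0, 0, 0]])

```text
t: 19.1
tcp_pos: [565.8, 194.3, 107.3]
tool_rot: [-2.895, -0.021, -1.204]
contact_force: [0.2, 0.4, -0.2]
grip_width: 45.7
finger_force: 20.0
```

```bash
python3 - <<'E'
from h import *
f=[]
for k in range(5):
    f.append(monitor.sense()["contact_force"]);w=eyes.read_camera("wrist")
print(np.mean(f,0),np.std(f,0));st()
E
```

```text
[ 0.13559502  0.30376405 -0.08757736] [0.45307726 0.33731947 0.43770005]
{'t': 19.35, 'tcp_pos': [565.833, 194.231, 107.295], 'tool_rot': [-2.895, -0.021, -1.203], 'contact_force': [0.042, -0.127, 0.448], 'ft_torque': [-0.028, 0.408, 0.022], 'grip_width': 45.49, 'finger_force': 19.952, 'joints': [0.21, 0.723, 2.116, 3.434, 0.494, -1.691]}
```

The weight now rests on the pan, so I release and back off along the tool axis.

Emit:
play_rows(rows=[[0, 0, 0, 0, 0, 0], [0, 0, 0, 0, 0, 0], [0, 0, 0, 0, 0, 0], [0, 0, 0, 0, 0, 0], [0, 0, 0, 0, 0, 0]], grip=1)

```text
t: 19.85
tcp_pos: [565.7, 194.2, 107.1]
tool_rot: [-2.895, -0.021, -1.203]
contact_force: [-0.5, 0.1, -0.4]
grip_width: 77.4
finger_force: 0.0
```

Emit:
play_rows(rows=[[0, 0, -0.1, 0, 0, 0], [0, 0, -0.2, 0, 0, 0], [0, 0, -0.3, 0, 0, 0], [0, 0, -0.4, 0, 0, 0], [0, 0, -0.4, 0, 0, 0], [0, 0, -0.4, 0, 0, 0], [0.2, 0, -0.2, 0, 0, 0], [0.3, 0, -0.3, 0, 0, 0], [0.3, 0, -0.3, 0, 0, 0], [0.3, 0, -0.3, 0, 0, 0], [0, 0, 0, 0, 0, 0]])

```text
t: 20.95
tcp_pos: [501.7, 193.2, 250.2]
tool_rot: [-2.891, -0.018, -1.211]
contact_force: [1.1, -0.7, 0.1]
grip_width: 86.9
finger_force: 0.0
```

```bash
python3 - <<'E'
from h import *
s=st();rel([420,194,340],down())
cv2.imwrite("pics/s2.png",eyes.read_camera("scene"));t=eyes.read_camera("top")
a=cv2.imread("pics/s2.png")[100:310,120:420];cv2.imwrite("pics/s2c.png",cv2.resize(a,None,fx=2.6,fy=2.6,interpolation=cv2.INTER_CUBIC))
E
```

```text
{'t': 20.95, 'tcp_pos': [501.652, 193.198, 250.232], 'tool_rot': [-2.891, -0.018, -1.211], 'contact_force': [1.096, -0.665, 0.13], 'ft_torque': [-0.013, 0.438, 0.024], 'grip_width': 86.894, 'finger_force': 0.0, 'joints': [0.247, 0.332, 2.162, 4.043, 0.21, -2.295]}
shift/50 [ 0.134 -0.042 -2.423] in target axes [-1.633 -0.04  -1.795] turn/5deg [-0.019 -9.091 -0.02 ]
```

View pics/s2c.png

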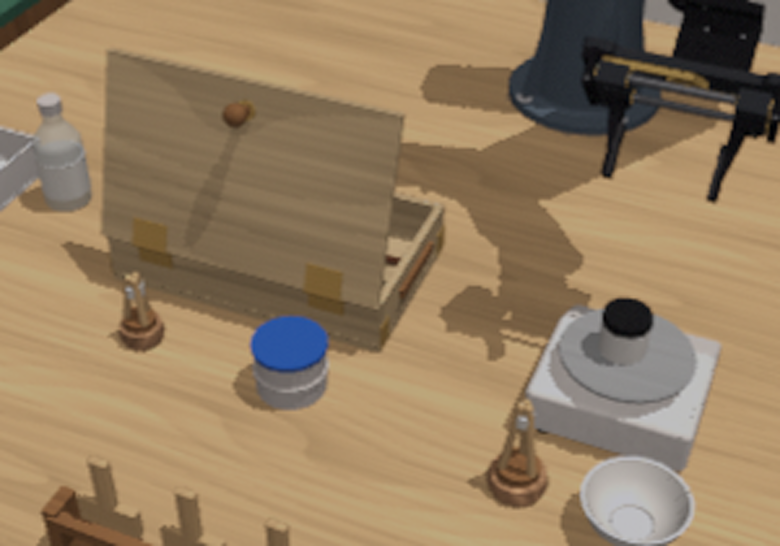

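The pot stands upright with its whole base on the pan (at about (625,335) in the crop), the lid is still up and everything else is undisturbed. Now back to the knob.

Emit:
play_rows(rows=[[0, 0.3, 0, 0, 0, 0], [0, 0.4, 0, 0, 0, 0], [0, 0.5, 0, 0, 0, 0], [0.1, 0.5, -0.1, 0, 0, 0], [0.1, 0.5, -0.1, 0, 0, 0], [0.1, 0.5, -0.1, 0, 0, 0], [0.1, 0.5, -0.1, 0, 0, 0], [0.1, 0.5, -0.1, 0, 0, 0], [0.1, 0.5, -0.1, 0, 0, 0], [0.1, 0.3, -0.1, 0, 0, 0], [0, 0, 0, 0, 0, 0]], grip=0.7)

```text
t: 22.15
tcp_pos: [508.5, 35.4, 282.0]
tool_rot: [-2.884, -0.022, -1.222]
contact_force: [0.8, -0.3, 0.7]
grip_width: 60.7
finger_force: 0.0
```

```bash
python3 - <<'E'
from h import *
s=st();rel([500,-208,330],down(tilt=np.radians(45)))
E
```

```text
{'t': 22.15, 'tcp_pos': [508.486, 35.415, 282.021], 'tool_rot': [-2.884, -0.022, -1.222], 'contact_force': [0.803, -0.31, 0.69], 'ft_torque': [0.036, 0.398, -0.018], 'grip_width': 60.727, 'finger_force': 0.0, 'joints': [-0.267, 0.2, 2.231, 1.898, 0.216, -0.532]}
shift/50 [ 0.526  4.862 -0.856] in target axes [ 0.509  4.865 -0.848] turn/5deg [-0.037 -0.187 -0.008]
```

Emit:
play_rows(rows=[[0.05, 0.5, -0.08, 0, 0, 0], [0.05, 0.5, -0.08, 0, 0, 0], [0.05, 0.5, -0.08, 0, 0, 0], [0.05, 0.5, -0.08, 0, 0, 0], [0.05, 0.5, -0.08, 0, 0, 0], [0.05, 0.5, -0.08, 0, 0, 0], [0.05, 0.5, -0.08, 0, 0, 0], [0.05, 0.5, -0.08, 0, 0, 0], [0.05, 0.5, -0.08, 0, 0, 0], [0.05, 0.3, -0.08, 0, 0, 0], [0, 0, 0, 0, 0, 0]])

```text
t: 23.25
tcp_pos: [502.1, -205.1, 327.7]
tool_rot: [-2.882, -0.02, -1.227]
contact_force: [-0.1, 0.2, -0.2]
grip_width: 60.6
finger_force: 0.0
```

Emit:
play_rows(rows=[[0, 0, 0, 0, -1, 0], [0, 0, 0, 0, -1, 0], [0, 0, 0, 0, -1, 0], [0, 0, 0, 0, -1, 0], [0, 0, 0, 0, -1, 0], [0, 0, 0, 0, -1, 0], [0, 0, 0, 0, -1, 0], [0, 0, 0, 0, -1, 0], [0, 0, 0, 0, -1, 0], [0, 0, 0, 0, -0.2, 0], [0, 0, 0, 0, 0, 0]])

```text
t: 24.35
tcp_pos: [501.7, -201.8, 326.6]
tool_rot: [-3.136, -0.032, -0.0]
contact_force: [-0.8, -0.2, 0.0]
grip_width: 61.0
finger_force: 0.0
```

```bash
python3 - <<'E'
from h import *
s=st();rel([573,-208.8,340],down())
E
```

```text
{'t': 24.35, 'tcp_pos': [501.661, -201.84, 326.604], 'tool_rot': [-3.136, -0.032, -0.0], 'contact_force': [-0.756, -0.188, 0.005], 'ft_torque': [0.074, -0.07, -0.051], 'grip_width': 60.967, 'finger_force': 0.0, 'joints': [-0.592, 0.324, 1.537, 0.005, 1.284, 0.957]}
shift/50 [ 1.424  0.166 -0.269] in target axes [ 1.425  0.16  -0.268] turn/5deg [-0.067 -0.002  0.064]
```

Emit:
play_rows(rows=[[0.35, 0.04, -0.1, -0.06, 0, 0.06], [0.35, 0.04, 0, 0, 0, 0], [0.35, 0.04, 0, 0, 0, 0], [0.37, 0.04, 0, 0, 0, 0], [0, 0, 0.35, 0, 0, 0], [0, 0, 0.35, 0, 0, 0], [0, 0, 0.35, 0, 0, 0], [0, 0, 0.3, 0, 0, 0], [0, 0, 0.2, 0, 0, 0], [0, 0, 0.2, 0, 0, 0], [0, 0, 0, 0, 0, 0], [0, 0, 0, 0, 0, 0]])

```text
t: 25.55
tcp_pos: [572.9, -211.0, 245.6]
tool_rot: [3.14, 0.019, 0.003]
contact_force: [-0.4, -0.1, 0.9]
grip_width: 60.8
finger_force: 0.0
```

Emit:
play_rows(rows=[[0, 0, 0, 0, 0, 0], [0, 0, 0, 0, 0, 0], [0, 0, 0, 0, 0, 0], [0, 0, 0, 0, 0, 0], [0, 0, 0, 0, 0, 0], [0, 0, 0, 0, 0, 0]], grip=0, force=20)

```text
t: 26.15
tcp_pos: [572.8, -208.9, 245.3]
tool_rot: [-3.139, -0.018, -0.002]
contact_force: [0.9, 4.3, 0.2]
grip_width: 22.4
finger_force: 20.0
```

```bash
python3 - <<'E'
from h import *
s=st();rel([573.5,-208.8,244],down())
th=np.linspace(1.26,0,25);k=np.c_[-172*np.cos(th)+34*np.sin(th),172*np.sin(th)+34*np.cos(th)]
print((np.diff(k,axis=0)*[1,-1]/50).round(2).tolist())
E
```

```text
{'t': 26.15, 'tcp_pos': [572.786, -208.9, 245.32], 'tool_rot': [-3.139, -0.018, -0.002], 'contact_force': [0.869, 4.287, 0.153], 'ft_torque': [0.873, -0.084, -0.043], 'grip_width': 22.427, 'finger_force': 20.01, 'joints': [-0.534, 0.506, 1.472, 0.003, 1.165, 1.024]}
shift/50 [ 0.014 -0.002  0.026] in target axes [ 0.014 -0.002  0.026] turn/5deg [-0.033 -0.012 -0.038]
[[-0.18, 0.03], [-0.18, 0.04], [-0.18, 0.04], [-0.18, 0.05], [-0.17, 0.06], [-0.17, 0.07], [-0.17, 0.08], [-0.16, 0.09], [-0.16, 0.1], [-0.15, 0.11], [-0.14, 0.11], [-0.14, 0.12], [-0.13, 0.13], [-0.12, 0.14], [-0.12, 0.14], [-0.11, 0.15], [-0.1, 0.15], [-0.09, 0.16], [-0.09, 0.16], [-0.08, 0.17], [-0.07, 0.17], [-0.06, 0.17], [-0.05, 0.18], [-0.04, 0.18]]
```

Emit:
play_rows(rows=[[-0.18, 0, 0.03, 0, 0, 0], [-0.18, 0, 0.04, 0, 0, 0], [-0.18, 0, 0.04, 0, 0, 0], [-0.18, 0, 0.05, 0, 0, 0], [-0.17, 0, 0.06, 0, 0, 0], [-0.17, 0, 0.07, 0, 0, 0], [-0.17, 0, 0.08, 0, 0, 0], [-0.16, 0, 0.09, 0, 0, 0], [-0.16, 0, 0.1, 0, 0, 0], [-0.15, 0, 0.11, 0, 0, 0], [-0.14, 0, 0.11, 0, 0, 0], [-0.14, 0, 0.12, 0, 0, 0]])

```text
t: 27.35
tcp_pos: [473.7, -211.1, 199.6]
tool_rot: [-3.141, -0.018, -0.003]
contact_force: [3.0, 4.9, -1.8]
grip_width: 22.6
finger_force: 20.0
```

Emit:
play_rows(rows=[[-0.13, 0, 0.13, 0, 0, 0], [-0.12, 0, 0.14, 0, 0, 0], [-0.12, 0, 0.14, 0, 0, 0], [-0.11, 0, 0.15, 0, 0, 0], [-0.1, 0, 0.15, 0, 0, 0], [-0.09, 0, 0.16, 0, 0, 0], [-0.09, 0, 0.16, 0, 0, 0], [-0.08, 0, 0.17, 0, 0, 0], [-0.07, 0, 0.17, 0, 0, 0], [-0.06, 0, 0.17, 0, 0, 0], [0, 0, 0, 0, 0, 0]])

```text
t: 28.45
tcp_pos: [424.6, -212.2, 121.8]
tool_rot: [-3.141, -0.018, 0.001]
contact_force: [2.4, 4.8, -4.1]
grip_width: 22.0
finger_force: 20.0
```

```bash
python3 - <<'E'
from h import *
s=st();rel([420,-212,104.2],down())
E
```

```text
{'t': 28.45, 'tcp_pos': [424.594, -212.156, 121.767], 'tool_rot': [-3.141, -0.018, 0.001], 'contact_force': [2.405, 4.825, -4.137], 'ft_torque': [0.838, -0.528, 0.067], 'grip_width': 22.0, 'finger_force': 19.999, 'joints': [-0.699, 0.536, 1.915, -0.0, 0.691, 0.86]}
shift/50 [-0.092 -0.004  0.351] in target axes [-0.092 -0.004  0.351] turn/5deg [-0.002  0.006 -0.033]
```

Emit:
play_rows(rows=[[-0.05, 0, 0.15, 0, 0, 0], [-0.04, 0, 0.15, 0, 0, 0], [0, 0, 0.08, 0, 0, 0], [0, 0, 0.02, 0, 0, 0], [0, 0, 0, 0, 0, 0], [0, 0, 0, 0, 0, 0]])

```text
t: 29.05
tcp_pos: [420.4, -212.3, 104.3]
tool_rot: [3.141, 0.02, 0.001]
contact_force: [-0.4, 6.3, 14.9]
grip_width: 22.5
finger_force: 20.0
```

Emit:
play_rows(rows=[[0, 0, 0, 0, 0, 0], [0, 0, 0, 0, 0, 0], [0, 0, 0, 0, 0, 0], [0, 0, -0.3, 0, 0, 0], [0, 0, -0.4, 0, 0, 0], [0, 0, -0.3, 0, 0, 0], [0, 0, 0, 0, 0, 0]], grip=0.6)

```text
t: 29.75
tcp_pos: [422.1, -214.4, 154.5]
tool_rot: [3.136, 0.019, 0.007]
contact_force: [0.4, -0.0, -0.0]
grip_width: 51.9
finger_force: 0.0
```

Emit:
play_rows(rows=[[0, 0, 0, 0, 0, 0], [0, 0, 0, 0, 0, 0], [0, 0, 0, 0, 0, 0], [0, 0, 0, 0, 0, 0], [0, 0, 0, 0, 0, 0], [0, 0, 0, 0, 0, 0]], grip=0)

```text
t: 30.35
tcp_pos: [420.9, -212.8, 152.9]
tool_rot: [3.14, 0.019, 0.001]
contact_force: [0.3, 1.3, -0.5]
grip_width: 12.3
finger_force: 0.0
```

```bash
python3 - <<'E'
from h import *
s=st();rel([420.3,-212.5,134],down())
E
```

```text
{'t': 30.35, 'tcp_pos': [420.867, -212.835, 152.91], 'tool_rot': [3.14, 0.019, 0.001], 'contact_force': [0.314, 1.3, -0.476], 'ft_torque': [0.018, -0.017, 0.042], 'grip_width': 12.286, 'finger_force': 0.0, 'joints': [-0.705, 0.474, 1.901, -0.001, 0.766, 0.854]}
shift/50 [-0.012 -0.007  0.378] in target axes [-0.011 -0.007  0.378] turn/5deg [ 0.017 -0.008 -0.028]
```

A +15 N reaction says the lid has met the box; I press the knob from above to confirm.

Emit:
play_rows(rows=[[0, 0, 0.1, 0, 0, 0], [0, 0, 0.1, 0, 0, 0], [0, 0, 0.1, 0, 0, 0], [0, 0, 0.06, 0, 0, 0], [0, 0, 0.05, 0, 0, 0], [0, 0, 0.02, 0, 0, 0], [0, 0, 0.02, 0, 0, 0], [0, 0, 0, 0, 0, 0], [0, 0, 0, 0, 0, 0]])

```text
t: 31.25
tcp_pos: [420.9, -212.8, 131.8]
tool_rot: [3.14, 0.019, 0.002]
contact_force: [-2.6, 1.2, 10.6]
grip_width: 0.4
finger_force: 5.6
```

Emit:
play_rows(rows=[[0, 0, -0.2, 0, 0, 0], [0, 0, -0.5, 0, 0, 0], [0, 0, -0.6, 0, 0, 0], [0, 0, -0.6, 0, 0, 0], [0, 0, -0.4, 0, 0, 0], [0, 0, 0, 0, 0, 0], [0, 0, 0, 0, 0, 0], [0, 0, 0, 0, 0, 0], [0, 0, 0, 0, 0, 0]])

```text
t: 32.15
tcp_pos: [420.2, -212.2, 244.4]
tool_rot: [-3.141, -0.019, 0.002]
contact_force: [0.1, -0.9, -0.3]
grip_width: 0.6
finger_force: 0.0
```

```bash
python3 - <<'E'
from h import *
st();a=cv2.imread("pics/s0.png").astype(int);b=eyes.read_camera("scene")
d=(np.abs(a-b).max(2)>40).astype(np.uint8)
n,l,s,c=cv2.connectedComponentsWithStats(d);print([x.tolist() for x in s[1:] if x[4]>25])
# cap of pot
g=cv2.cvtColor(b,cv2.COLOR_BGR2GRAY)[205:250,330:395];m=(g<50).astype(np.uint8)
n,l,s,c=cv2.connectedComponentsWithStats(m);k=1+s[1:,4].argmax();px=c[k]+[330,205];print("cap",px,onz("scene",px,85-5+46))
print(manip.finish_job())
E
```

```text
{'t': 32.15, 'tcp_pos': [420.191, -212.189, 244.397], 'tool_rot': [-3.141, -0.019, 0.002], 'contact_force': [0.078, -0.878, -0.275], 'ft_torque': [0.033, 0.005, 0.001], 'grip_width': 0.642, 'finger_force': 0.0, 'joints': [-0.705, 0.322, 1.807, -0.001, 1.014, 0.854]}
[[233, 0, 20, 27, 264], [278, 0, 84, 110, 3667], [360, 0, 63, 115, 5698], [146, 4, 17, 7, 38], [141, 12, 48, 61, 1113], [243, 29, 3, 15, 28], [124, 33, 13, 20, 141], [225, 35, 6, 10, 30], [219, 46, 27, 10, 62], [356, 53, 8, 16, 68], [196, 57, 77, 68, 2519], [103, 119, 109, 44, 2041], [290, 120, 16, 10, 81], [238, 140, 84, 24, 704], [217, 147, 20, 6, 51], [160, 151, 80, 31, 1030], [326, 150, 48, 29, 926], [241, 163, 15, 5, 42], [291, 176, 22, 6, 58], [352, 214, 20, 17, 260], [344, 228, 8, 8, 53]]
cap [360.95515695 221.91479821] [575.64085942 194.77957853 126.        ]
the job is handed in; nothing more can be done
None
```

The job is handed in, with the result not reported: the pot was set down on the scale pan and let go, the lid was pressed down to its stop, and the bystanders looked unmoved on camera. It took about 32 s.

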